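Point out the ingredients and the pan to a kitchen helper

TASK

Show the new helper what goes where: with the fingertips, point from just above at the garlic bulb, then at the lemon, then at the middle of the shallower of the two steel pans, staying for two seconds over each with the fingertips a few centimetres above its top. Do not touch or move any of the food or the pans, and raise the hand well clear when passing from one to the next, so that you never seem to point at the onion, the tomato or the deep pan. Finish still pointing at the shallow pan.

Things in the scene. Friction and masses are not known exactly. Their poses are not given: they have to be found in the camera images.
- garlic: whole garlic bulb, ribbed, with a short pointed neck, 53 mm across and 53 mm high; smaller and lower than the onion. Loose, stands upright. Origin: centre of its underside, z up. One of four foods in a row to the right of the two pans, in any order, 11 to 18 cm apart; the tall upright front of the oven stands 13 to 17 cm beyond the middles of the foods (it is solid: do not swing the hand or wrist into it; the wrist may lean back towards the robot).
- lemon: whole lemon lying on its long side, oval with a nipple at the end, 71 x 53 mm (x by y) and 51 mm high. Loose, lies still. Origin: centre of its underside, z up. One of four foods in a row to the right of the two pans, in any order, 11 to 18 cm apart; the tall upright front of the oven stands 13 to 17 cm beyond the middles of the foods (it is solid: do not swing the hand or wrist into it; the wrist may lean back towards the robot).
- onion: whole onion, smooth and round with a pointed top, 82 mm across and 94 mm high; not to be pointed at. Loose, stands upright. Origin: centre of its underside, z up. One of four foods in a row to the right of the two pans, in any order, 11 to 18 cm apart; the tall upright front of the oven stands 13 to 17 cm beyond the middles of the foods (it is solid: do not swing the hand or wrist into it; the wrist may lean back towards the robot).
- tomato: round tomato with a leafy stalk on top, 57 mm across and 62 mm high; not to be pointed at. Loose, stands upright. Origin: centre of its underside, z up. One of four foods in a row to the right of the two pans, in any order, 11 to 18 cm apart; the tall upright front of the oven stands 13 to 17 cm beyond the middles of the foods (it is solid: do not swing the hand or wrist into it; the wrist may lean back towards the robot).
- shallow_pan: the shallow pan: plain steel gastronorm pan, open at the top, nearly square, rim 162 x 176 mm (x by y), 65 mm high; standing upright with its floor on the worktop, the two pans stand side by side about 21 cm apart at the left end of the row of foods, either one outermost. Its rim is flat and the pan is empty. Loose. Origin: centre of its underside, below the middle of the opening, z up.
- deep_pan: the deep pan, not to be pointed at: plain steel gastronorm pan, open at the top, nearly square, rim 162 x 176 mm (x by y), 130 mm high; standing upright with its floor on the worktop, the two pans stand side by side about 21 cm apart at the left end of the row of foods, either one outermost. Its rim is flat and the pan is empty. Loose. Origin: centre of its underside, below the middle of the opening, z up.

How it is judged:
On the way, in this order (a step that is already met when the one before it is completed fails the run):
1. the fingertips dwell just above the garlic bulb (horizontal distance between the grasp point and garlic below 0.03 m and z of the grasp point in the frame of garlic between 0.068 and 0.148 m), for 1.5 s.
2. the fingertips dwell just above the lemon (horizontal distance between the grasp point and lemon below 0.03 m and z of the grasp point in the frame of lemon between 0.066 and 0.146 m), for 1.5 s.
3. the fingertips dwell just above the middle of the shallow pan (horizontal distance between the grasp point and shallow_pan below 0.045 m and z of the grasp point in the frame of shallow_pan between 0.08 and 0.16 m), for 1.5 s.
At the end, for the whole second after the job is handed in: The grasp point (about 19 mm behind the fingertips) is 15 to 95 mm above the shallow pan's rim and within 45 mm horizontally of its middle (over the foods before: 30 mm, same heights, 1.5 s each); all foods and pans are at rest within 10 mm of where they began (all of step 3 and distance of each of garlic, lemon, onion, tomato, shallow_pan, deep_pan from where it was at the start of the episode below 0.01 m and linear speed of each of garlic, lemon, onion, tomato, shallow_pan, deep_pan below 0.02 m/s); the robot touches nothing.
It fails at once if a food or a pan is touched by the robot (contact force between any of garlic, lemon, onion, tomato, shallow_pan, deep_pan and the fingers above 0.3 N or contact force between any of garlic, lemon, onion, tomato, shallow_pan, deep_pan and the arm above 0.3 N).
It fails at once if a food or a pan is moved by more than 10 mm (distance of any of garlic, lemon, onion, tomato, shallow_pan, deep_pan from where it was at the start of the episode above 0.01 m).
It fails at once if the hand points at a wrong thing: grasp point within 35 mm horizontally of the onion, the tomato or the deep pan and less than 60 mm above its top ((horizontal distance between the grasp point and onion below 0.035 m and z of the grasp point in the frame of onion below 0.154 m) or (horizontal distance between the grasp point and tomato below 0.035 m and z of the grasp point in the frame of tomato below 0.122 m) or (horizontal distance between the grasp point and deep_pan below 0.035 m and z of the grasp point in the frame of deep_pan below 0.19 m)).
It also fails if it takes over 61 s, if anything falls off the work surface, if the arm or the gripper's body presses on something with over 40 N, if the wrist force passes 120 N, or if a joint passes its speed limit or range.

ROBOT

A 6-joint arm with a two-finger parallel gripper is mounted at the origin on a cart in front of the work surface, level with it; the furniture and walls round the work are solid. World frame = base frame: x ahead of the robot, y to its left, z up, the work surface at z = 0. Lengths are in m, angles in rad, forces in N, time in s.
With the tool pointing down it reaches from about 0.325 to 0.9 m from the base axis. Payload 6.1 kg.
Tool frame: the origin (TCP) lies midway between the tips of the shut fingers; the grasp point (between the pads) lies 19 mm behind it; z points along the fingers, y is the line along which they close (so a half turn about z gives the same grasp; the last joint's range is limited). The gripper opens to 87 mm and grips with 3 to 60 N. Pads are 19 mm wide; open, the fingers measure 117 mm over their backs; the gripper's body (75 mm by 190 mm) begins 51 mm behind the grasp point.
Start: joints at [1.162, 0.22, 1.526, -0, 1.395, -0.126], TCP at [0.174, 0.6, 0.223] pointing down, gripper open.
Joint ranges: [-2.98, 2.98], [-0.91, 2.08], [0.09, 2.57], [-1.24, 4.39], [0.2, 2.65], [-2.68, 2.68]. Speed limits (rad/s): [2.57, 2.57, 3.01, 3.14, 3.14, 3.14].

INTERFACE

Orientations are given as [roll, pitch, yaw] about the fixed x, y, z axes, in that order (R = Rz(yaw) Ry(pitch) Rx(roll)).
In Python, from rig import readout, imaging, job gives the robot as it stands.
- The arm moves only by the tool drive_tool, never from a script. Its argument "targets" is a list of rows, each a list of 7 numbers: the opening, from -1 (shut) to 1 (fully open), then the shift along the tool's x, y, z normalised to -1 to 1, where 1 is 10 cm, then the turn, a rotation vector about the tool's x, y, z normalised to -1 to 1, where 1 is pi/2 rad. In form: [[fingers, dx, dy, dz, rx, ry, rz], ...]. A call has 1 to 10 rows; each row shifts and turns the commanded pose from where the row before left it, along the tool's axes as they then stand; what a row does not reach is not made up. A row lasts 1/12 s, in which the tool goes at most 41.7 mm and 7.16 degrees, less where a joint would pass 70% of its speed; a pose out of reach is approached as far as the arm can. A call with a number of a shift or a turn outside -1 to 1 is refused whole. A call with a gripper value outside its range is refused whole. The fingers move at their own pace and stop on an object; "squeeze" is the grip in N (left out, the last holds). Time passes only in rows, so rows that do not move let the fingers close. It gives the time, the measured TCP pose, the force, the opening and the grip force at its end, in the units of the state.
- readout.get_obs(): the state, without advancing time (a new reading comes with each control period).
- imaging.read_camera(name): name is "scene" or "top" or "wrist"; returns a dict with "img" (400x640x3 uint8, red, green, blue), "z_map" (400x640 float32, m along the optical axis (not along the pixel's ray), 0 where there is no reading), "K" (3x3 intrinsics, pixels), "T" (4x4, takes a point from camera to world coordinates). Camera axes: x right, y down, z forward; pixel columns grow to the right and rows downward; lengths in m; the calibration is good to about 2 mm. The wrist camera is an equidistant fisheye: a pixel r from the principal point sees the ray r / f radians off the axis. A picture is of the moment at which its call begins.
- job.sign_off(): hands the job in; it is judged then, once.
The state is a dict: "clock": time; "qpos": joint angles; "dq": joint speeds; "tau": joint torques, N m; "tcp_pos": TCP position; "tool_rot": TCP orientation; "contact_force": force on the tool from outside, world axes, zero at the start; "torque": the same for the moment, N m; "opening": opening from 0.0 (shut) to 1.0 (fully open); "finger_force": force on a finger pad.
Only numpy, scipy, OpenCV 4.12 (cv2) and the standard library are available. Lean on these libraries where they do the work, as an engineer would, in place of code of your own. Each camera call takes 0.05 s, during which the arm holds its last target. There are 200 camera calls.

## Working session

There is one attempt and no reset: what is moved stays moved. The work goes in short steps, Python scripts to look and compute and a tool call to move; the robot and the scene stay as the last step left them, time stands still between calls to the robot, and variables do not carry over. Pictures are saved under pics/ and viewed, at most 10 in all, crops included, and the job is handed in when it is done.

Besides the shell and the picture viewer there is one more tool, called after "Request:" as name(argument=value, ...), one argument or row to a line, values as JSON. drive_tool: Moves the arm, as the interface text tells. Its arguments: {"type":"object","properties":{"targets":{"type":"array"},"squeeze":{"type":"number"}},"required":["targets"]}

```bash
mkdir -p pics; python3 - <<'E'
from rig import readout, imaging
import cv2,numpy as np
o=readout.get_obs();print(o)
for n in("scene","top"):
    c=imaging.read_camera(n);cv2.imwrite(f"pics/{n}0.png",c["img"][:,:,::-1]);np.savez(f"{n}0.npz",**c);print(n,c["K"],c["T"].round(3))
E
```

```text
{'clock': 0.0, 'qpos': array([ 1.16190200e+00,  2.21259865e-01,  1.52763679e+00, -2.64102210e-05,
        1.39472672e+00, -1.26094955e-01]), 'dq': array([ 0.00165174, -0.00058337,  0.00065095,  0.00280813, -0.0007897 ,
        0.00068597]), 'tau': array([-5.66838098e-04, -4.94602525e+01, -3.87377322e+01,  6.98057469e-02,
        5.67623076e-02, -1.20015129e-04]), 'tcp_pos': array([0.17415299, 0.59957255, 0.2214028 ]), 'tool_rot': array([-3.13957479e+00, -2.29598961e-04,  2.85879770e+00]), 'contact_force': array([ 0.09261497, -0.11795869,  0.58908662]), 'torque': array([-0.02169519,  0.00865731,  0.03852818]), 'finger_force': 0.0, 'opening': 0.9952913814908411}
scene [[499.55929901   0.         317.51628992]
 [  0.         499.55929901 187.59002457]
 [  0.           0.           1.        ]] [[ 0.444 -0.623  0.644 -0.607]
 [-0.896 -0.296  0.331 -0.547]
 [-0.015 -0.724 -0.69   1.233]
 [ 0.     0.     0.     1.   ]]
top [[435.99825085   0.         317.05910644]
 [  0.         435.99825085 197.80060719]
 [  0.           0.           1.        ]] [[-2.900e-02 -9.970e-01  6.600e-02  4.230e-01]
 [-1.000e+00  2.800e-02 -3.000e-03  5.000e-03]
 [ 1.000e-03 -6.600e-02 -9.980e-01  1.221e+00]
 [ 0.000e+00  0.000e+00  0.000e+00  1.000e+00]]
```

View pics/scene0.png

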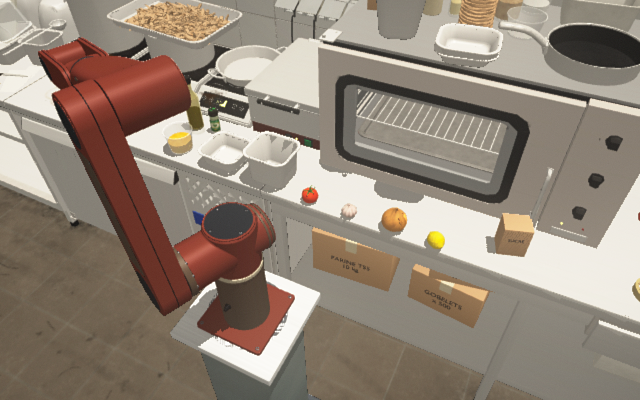

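View pics/top0.png

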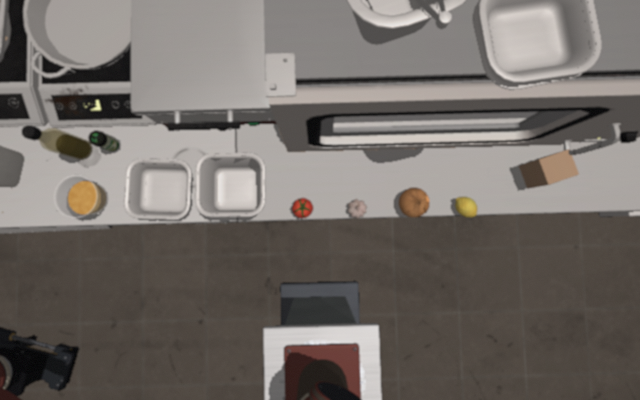

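The row from left to right is shallow pan (top view px 160,190), deep pan (231,187), tomato (302,208), garlic (357,208), onion (414,202), lemon (466,207). Next I'll locate them using depth and rays.

```bash
python3 - <<'E'
import cv2,numpy as np
c=np.load("top0.npz");img=c["img"];z=c["z_map"];K=c["K"];T=c["T"]
v,u=np.mgrid[:400,:640]
P=np.stack([(u-K[0,2])/K[0,0]*z,(v-K[1,2])/K[1,1]*z,z],-1)@T[:3,:3].T+T[:3,3]
for n,(a,b,h,r) in dict(shallow=(160,190,.065,45),deep=(231,187,.13,45),tomato=(302,208,.062,22),garlic=(357,208,.053,22),onion=(414,202,.094,24),lemon=(466,207,.051,22)).items():
    w=np.zeros(z.shape,bool);w[b-r:b+r,a-r:a+r]=1
    lo=.012 if r<30 else h-.015
    m=(w&(z>0)&(P[...,2]>lo)&(P[...,2]<h+.03)).astype(np.uint8)
    k,l,s,ce=cv2.connectedComponentsWithStats(m)
    # pick component nearest centre
    j=1+np.argmax(s[1:,4]) 
    q=P[l==j];
    print(n,k-1,len(q),"x",q[:,0].min().round(3),q[:,0].max().round(3),"y",q[:,1].min().round(3),q[:,1].max().round(3),"mid",((q.max(0)+q.min(0))/2).round(3)[:2],"mean",q.mean(0).round(3),"ztop",q[:,2].max().round(3))
    if r>30: print(cv2.minAreaRect(q[:,:2].astype(np.float32)))
# oven front at rows
for zz in (.1,.2,.3,.4):
    m=(abs(P[...,2]-zz)<.02)&(z>0)&(P[...,0]>.5)
    m[:,:280]=0;m[:,500:]=0
    print(zz,P[m][:,0].min() if m.any() else None)
m=(z>0)&(P[...,1]<.75)&(P[...,1]>.05)&(P[...,0]>.35)&(P[...,0]<.62)
q=P[m]
for y in np.arange(.05,.75,.1):
    t=q[abs(q[:,1]-y)<.05];print(round(y,2),t[:,2].max().round(3),t[t[:,2].argmax()].round(3))
E
```

```text
shallow 5 1166 x 0.455 0.621 y 0.335 0.515 mid [0.538 0.425] mean [0.54  0.433 0.062] ztop 0.074
((0.5379303693771362, 0.42500168085098267), (0.1767238974571228, 0.16162024438381195), 86.5845947265625)
deep 1 1198 x 0.455 0.617 y 0.131 0.309 mid [0.536 0.22 ] mean [0.538 0.223 0.128] ztop 0.135
((0.5362668037414551, 0.21939337253570557), (0.17657046020030975, 0.15990442037582397), 88.47928619384766)
tomato 1 339 x 0.451 0.503 y 0.013 0.071 mid [0.477 0.042] mean [0.477 0.041 0.042] ztop 0.063
garlic 1 262 x 0.447 0.496 y -0.132 -0.083 mid [ 0.472 -0.108] mean [ 0.471 -0.107  0.035] ztop 0.05
onion 1 733 x 0.444 0.524 y -0.299 -0.221 mid [ 0.484 -0.26 ] mean [ 0.482 -0.257  0.062] ztop 0.096
lemon 1 366 x 0.44 0.496 y -0.434 -0.379 mid [ 0.468 -0.406] mean [ 0.467 -0.402  0.041] ztop 0.055
0.1 0.6295227969699201
0.2 0.6300452411424078
0.3 0.6298654211004895
0.4 0.6299473250014742
0.05 0.051 [0.467 0.051 0.051]
0.15 0.135 [0.554 0.138 0.135]
0.25 0.135 [0.609 0.28  0.135]
0.35 0.134 [0.508 0.301 0.134]
0.45 0.069 [0.482 0.496 0.069]
0.55 0.091 [0.535 0.575 0.091]
0.65 0.095 [0.475 0.655 0.095]
```

Request:
drive_tool(
  targets=[
    [-1,0,0,-0.25,0,0,-0.06],
    [-1,0,0,-0.25,0,0,-0.06],
    [-1,0,0,-0.25,0,0,-0.06],
    [-1,0,0,-0.25,0,0,0],
    [-1,-0.1,-0.15,0,0,0,0],
    [-1,-0.19,-0.29,0,0,0,0],
    [-1,-0.19,-0.29,0,0,0,0],
    [-1,-0.19,-0.29,0,0,0,0],
    [-1,-0.19,-0.29,0,0,0,0],
    [-1,-0.19,-0.29,0,0,0,0],
  ],
)

```text
clock: 0.93
tcp_pos: [0.2797, 0.4386, 0.322]
tool_rot: [-3.141, -0.0, -3.141]
contact_force: [0.5, 0.5, -0.5]
opening: 0.326
finger_force: 0.0
```

Request:
drive_tool(
  targets=[
    [-1,-0.19,-0.29,0,0,0,0],
    [-1,-0.19,-0.29,0,0,0,0],
    [-1,-0.19,-0.29,0,0,0,0],
    [-1,-0.19,-0.29,0,0,0,0],
    [-1,-0.19,-0.29,0,0,0,0],
    [-1,-0.19,-0.29,0,0,0,0],
    [-1,-0.06,-0.29,0,0,0,0],
    [-1,-0.06,-0.29,0,0,0,0],
    [-1,-0.06,-0.29,0,0,0,0],
    [-1,-0.06,-0.29,0,0,0,0],
  ],
)

```text
clock: 1.77
tcp_pos: [0.4172, 0.1487, 0.3221]
tool_rot: [-3.141, -0.001, 3.141]
contact_force: [-0.1, -1.0, -0.3]
opening: 0.004
finger_force: 0.0
```

Request:
drive_tool(
  targets=[
    [-1,-0.06,-0.29,0,0,0,0],
    [-1,-0.06,-0.29,0,0,0,0],
    [-1,-0.06,-0.29,0,0,0,0],
    [-1,-0.06,-0.29,0,0,0,0],
    [-1,-0.06,-0.29,0,0,0,0],
    [-1,-0.06,-0.29,0,0,0,0],
    [-1,-0.06,-0.29,0,0,0,0],
    [-1,-0.06,-0.15,0,0,0,0],
    [-1,0,0,0,0,0,0],
    [-1,0,0,0,0,0,0],
  ],
)

```text
clock: 2.6
tcp_pos: [0.4651, -0.0682, 0.3219]
tool_rot: [3.141, -0.001, 3.14]
contact_force: [-0.5, -0.3, 0.6]
opening: 0.006
finger_force: 0.0
```

Request:
drive_tool(
  targets=[
    [-1,-0.03,-0.2,0,0,0,0],
    [-1,-0.03,-0.2,0,0,0,0],
    [-1,0,0,0.3,0,0,0],
    [-1,0,0,0.3,0,0,0],
    [-1,0,0,0.3,0,0,0],
    [-1,0,0,0.3,0,0,0],
    [-1,0,0,0.3,0,0,0],
    [-1,0,0,0.2,0,0,0],
    [-1,0,0,0,0,0,0],
    [-1,0,0,0,0,0,0],
  ],
)

```text
clock: 3.43
tcp_pos: [0.4705, -0.1063, 0.1519]
tool_rot: [3.14, -0.003, -3.14]
contact_force: [0.2, 0.2, 0.8]
opening: 0.003
finger_force: 0.0
```

```bash
python3 - <<'E'
from rig import readout, imaging
import cv2
for i,n in enumerate(("scene","wrist")):
    c=imaging.read_camera(n);im=c["img"]
    if n=="scene": im=cv2.resize(im[100:300,220:520],None,fx=2,fy=2)
    cv2.imwrite(f"pics/{n}1.png",im[:,:,::-1])
o=readout.get_obs();print(o["tcp_pos"],o["tool_rot"])
E
```

```text
[ 0.4724752  -0.10754792  0.15439537] [-3.14078113e+00  2.42254008e-03 -3.14066944e+00]
```

View pics/scene1.png

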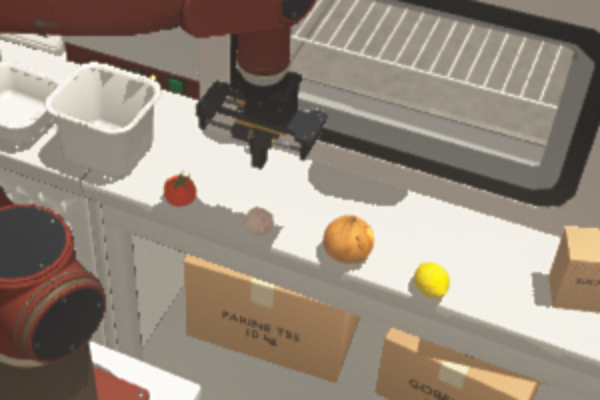

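The shut fingertips (crop px 260,165) are above the garlic (259,220). Everything around them is clear, so I'll lower 6 cm and dwell.

Request:
drive_tool(
  targets=[
    [-1,0,0,0.15,0,0,0],
    [-1,0,0,0.15,0,0,0],
    [-1,0,0,0.15,0,0,0],
    [-1,0,0,0.15,0,0,0],
    [-1,0,0,0,0,0,0],
    [-1,0,0,0,0,0,0],
    [-1,0,0,0,0,0,0],
    [-1,0,0,0,0,0,0],
    [-1,0,0,0,0,0,0],
    [-1,0,0,0,0,0,0],
  ],
)

```text
clock: 4.37
tcp_pos: [0.472, -0.1081, 0.0935]
tool_rot: [-3.141, 0.002, 3.142]
contact_force: [0.3, -0.4, -0.1]
opening: 0.003
finger_force: 0.0
```

Request:
drive_tool(
  targets=[
    [-1,0,0,0,0,0,0],
    [-1,0,0,0,0,0,0],
    [-1,0,0,0,0,0,0],
    [-1,0,0,0,0,0,0],
    [-1,0,0,0,0,0,0],
    [-1,0,0,0,0,0,0],
    [-1,0,0,0,0,0,0],
    [-1,0,0,0,0,0,0],
    [-1,0,0,0,0,0,0],
    [-1,0,0,0,0,0,0],
  ],
)

```text
clock: 5.2
tcp_pos: [0.4713, -0.1078, 0.0925]
tool_rot: [3.142, -0.0, -3.142]
contact_force: [0.2, 0.0, -0.1]
opening: 0.007
finger_force: 0.0
```

Request:
drive_tool(
  targets=[
    [-1,0,0,0,0,0,0],
    [-1,0,0,0,0,0,0],
    [-1,0,0,0,0,0,0],
    [-1,0,0,0,0,0,0],
    [-1,0,0,0,0,0,0],
    [-1,0,0,0,0,0,0],
    [-1,0,0,0,0,0,0],
    [-1,0,0,0,0,0,0],
    [-1,0,0,0,0,0,0],
    [-1,0,0,0,0,0,0],
  ],
)

```text
clock: 6.03
tcp_pos: [0.4713, -0.1079, 0.0925]
tool_rot: [-3.142, -0.0, 3.142]
contact_force: [0.1, 0.1, 0.0]
opening: 0.007
finger_force: 0.0
```

Request:
drive_tool(
  targets=[
    [-1,0,0,-0.3,0,0,0],
    [-1,0,0,-0.3,0,0,0],
    [-1,0,0,-0.3,0,0,0],
    [-1,0,0,-0.3,0,0,0],
    [-1,0,0,-0.3,0,0,0],
    [-1,0,0,-0.3,0,0,0],
    [-1,0,0,-0.3,0,0,0],
    [-1,0,0,-0.1,0,0,0],
    [-1,0,0,0,0,0,0],
    [-1,0,0,0,0,0,0],
  ],
)

```text
clock: 6.87
tcp_pos: [0.4714, -0.1078, 0.312]
tool_rot: [-3.142, 0.0, 3.142]
contact_force: [0.1, 0.1, -0.6]
opening: 0.003
finger_force: 0.0
```

Request:
drive_tool(
  targets=[
    [-1,0,-0.15,0,0,0,0],
    [-1,0,-0.35,0,0,0,0],
    [-1,0,-0.35,0,0,0,0],
    [-1,0,-0.35,0,0,0,0],
    [-1,0,-0.35,0,0,0,0],
    [-1,0,-0.35,0,0,0,0],
    [-1,0,-0.35,0,0,0,0],
    [-1,0.03,-0.35,0,0,0,0],
    [-1,0,-0.35,0,0,0,0],
    [-1,0,0,0,0,0,0],
  ],
)

```text
clock: 7.7
tcp_pos: [0.466, -0.4075, 0.3076]
tool_rot: [3.139, -0.005, 3.137]
contact_force: [-0.3, 0.7, -0.2]
opening: 0.006
finger_force: 0.0
```

Request:
drive_tool(
  targets=[
    [-1,0,0,0,0,0,0],
    [-1,0,0,0,0,0,0],
    [-1,0,0,0.3,0,0,0],
    [-1,0,0,0.3,0,0,0],
    [-1,0,0,0.3,0,0,0],
    [-1,0,0,0.3,0,0,0],
    [-1,0,0,0.3,0,0,0],
    [-1,0,0,0,0,0,0],
    [-1,0,0,0,0,0,0],
    [-1,0,0,0,0,0,0],
  ],
)

```text
clock: 8.53
tcp_pos: [0.4693, -0.4026, 0.1644]
tool_rot: [-3.14, 0.001, -3.14]
contact_force: [-0.2, -0.5, 0.5]
opening: 0.003
finger_force: 0.0
```

```bash
python3 - <<'E'
from rig import readout, imaging
import cv2
c=imaging.read_camera("scene");im=c["img"]
cv2.imwrite("pics/scene2.png",cv2.resize(im[100:300,220:520],None,fx=2,fy=2)[:,:,::-1])
print(readout.get_obs()["tcp_pos"])
E
```

```text
[ 0.46963461 -0.40332978  0.16534352]
```

View pics/scene2.png

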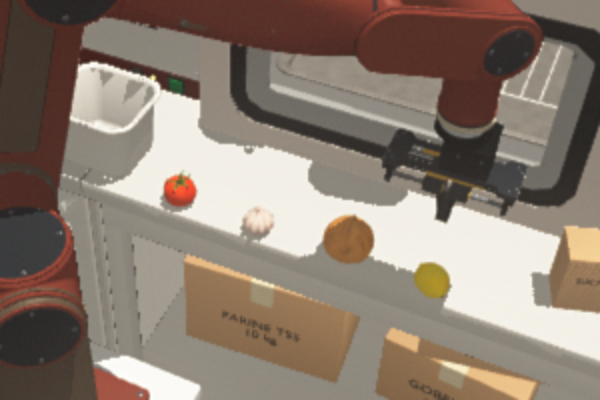

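The fingertips (crop px 443,215) are above the lemon (432,280), and the foods haven't moved. Next I lower, dwell and raise.

Request:
drive_tool(
  targets=[
    [-1,0,0,0.15,0,0,0],
    [-1,0,0,0.2,0,0,0],
    [-1,0,0,0.2,0,0,0],
    [-1,0,0,0.15,0,0,0],
    [-1,0,0,0,0,0,0],
    [-1,0,0,0,0,0,0],
    [-1,0,0,0,0,0,0],
    [-1,0,0,0,0,0,0],
    [-1,0,0,0,0,0,0],
    [-1,0,0,0,0,0,0],
  ],
)

```text
clock: 9.42
tcp_pos: [0.4689, -0.4035, 0.0939]
tool_rot: [-3.14, 0.001, 3.142]
contact_force: [1.1, -0.0, -0.9]
opening: 0.006
finger_force: 0.0
```

Request:
drive_tool(
  targets=[
    [-1,0,0,0,0,0,0],
    [-1,0,0,0,0,0,0],
    [-1,0,0,0,0,0,0],
    [-1,0,0,0,0,0,0],
    [-1,0,0,0,0,0,0],
    [-1,0,0,0,0,0,0],
    [-1,0,0,0,0,0,0],
    [-1,0,0,0,0,0,0],
    [-1,0,0,0,0,0,0],
    [-1,0,0,0,0,0,0],
  ],
)

```text
clock: 10.25
tcp_pos: [0.4684, -0.4028, 0.0925]
tool_rot: [-3.142, -0.0, 3.142]
contact_force: [-0.0, 0.2, 0.2]
opening: 0.008
finger_force: 0.0
```

Request:
drive_tool(
  targets=[
    [-1,0,0,0,0,0,0],
    [-1,0,0,0,0,0,0],
    [-1,0,0,0,0,0,0],
    [-1,0,0,0,0,0,0],
    [-1,0,0,0,0,0,0],
    [-1,0,0,0,0,0,0],
    [-1,0,0,0,0,0,0],
    [-1,0,0,0,0,0,0],
    [-1,0,0,0,0,0,0],
    [-1,0,0,0,0,0,0],
  ],
)

```text
clock: 11.08
tcp_pos: [0.4684, -0.4028, 0.0926]
tool_rot: [-3.142, 0.0, 3.142]
contact_force: [-0.6, 0.4, -0.4]
opening: 0.007
finger_force: 0.0
```

Request:
drive_tool(
  targets=[
    [-1,0,0,-0.3,0,0,0],
    [-1,0,0,-0.3,0,0,0],
    [-1,0,0,-0.3,0,0,0],
    [-1,0,0,-0.3,0,0,0],
    [-1,0,0,-0.3,0,0,0],
    [-1,0,0,-0.3,0,0,0],
    [-1,0,0,-0.3,0,0,0],
    [-1,0,0,-0.2,0,0,0],
    [-1,0,0,0,0,0,0],
    [-1,0,0,0,0,0,0],
  ],
)

```text
clock: 11.92
tcp_pos: [0.4688, -0.4034, 0.3242]
tool_rot: [-3.139, 0.002, 3.142]
contact_force: [-0.3, 0.3, -0.1]
opening: 0.007
finger_force: 0.0
```

Request:
drive_tool(
  targets=[
    [-1,0,0.15,0,0,0,0],
    [-1,0,0.3,0,0,0,0],
    [-1,0,0.3,0,0,0,0],
    [-1,0,0.3,0,0,0,0],
    [-1,0,0.3,0,0,0,0],
    [-1,0,0.3,0,0,0,0],
    [-1,0,0.3,0,0,0,0],
    [-1,0,0.3,0,0,0,0],
    [-1,0,0.3,0,0,0,0],
    [-1,0,0.3,0,0,0,0],
  ],
)

```text
clock: 12.75
tcp_pos: [0.4673, -0.1161, 0.3202]
tool_rot: [3.14, -0.003, 3.141]
contact_force: [0.4, -0.8, -0.4]
opening: 0.007
finger_force: 0.0
```

Request:
drive_tool(
  targets=[
    [-1,0,0.3,0,0,0,0],
    [-1,0,0.3,0,0,0,0],
    [-1,0,0.3,0,0,0,0],
    [-1,0,0.3,0,0,0,0],
    [-1,0,0.3,0,0,0,0],
    [-1,0,0.3,0,0,0,0],
    [-1,0,0.3,0,0,0,0],
    [-1,0,0.3,0,0,0,0],
    [-1,0,0.3,0,0,0,0],
    [-1,0,0.3,0,0,0,0],
  ],
)

```text
clock: 13.58
tcp_pos: [0.4672, 0.1835, 0.3202]
tool_rot: [-3.141, -0.003, 3.142]
contact_force: [0.5, -0.0, 0.7]
opening: 0.003
finger_force: 0.0
```

Request:
drive_tool(
  targets=[
    [-1,0,0.3,0,0,0,0],
    [-1,0,0.3,0,0,0,0],
    [-1,0,0.3,0,0,0,0],
    [-1,0,0.3,0,0,0,0],
    [-1,0,0.3,0,0,0,0],
    [-1,0,0.3,0,0,0,0],
    [-1,0,0.3,0,0,0,0],
    [-1,0,0.2,0,0,0,0],
    [-1,0,0,0,0,0,0],
    [-1,0,0,0,0,0,0],
  ],
)

```text
clock: 14.42
tcp_pos: [0.4673, 0.4124, 0.3197]
tool_rot: [-3.139, -0.003, -3.14]
contact_force: [0.3, -0.1, 0.2]
opening: 0.008
finger_force: 0.0
```

```bash
python3 - <<'E'
from rig import readout, imaging
import cv2
for n in("scene","wrist"):
    im=imaging.read_camera(n)["img"];cv2.imwrite(f"pics/{n}3.png",im[:,:,::-1])
print(readout.get_obs()["tcp_pos"])
E
```

```text
[0.46804803 0.41117796 0.32094615]
```

View pics/scene3.png

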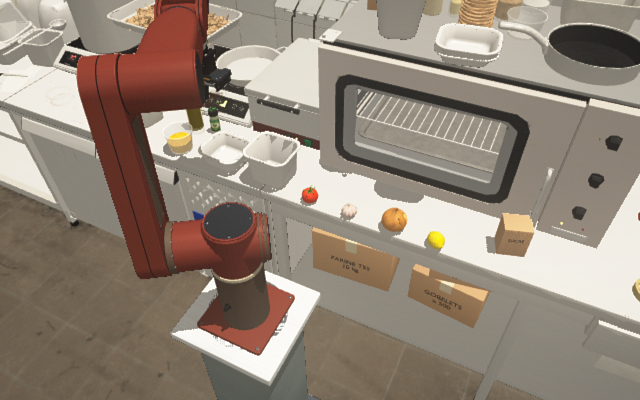

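View pics/wrist3.png

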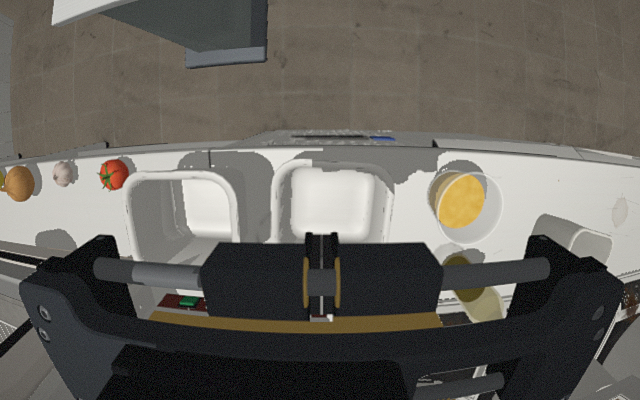

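The scene is undisturbed. In the wrist view the shallow pan (333,200) is beside the deep pan (180,205), and the oil bottle is at (480,290). Before moving in I check clearance around the shallow pan in the first point cloud.

```bash
python3 - <<'E'
import numpy as np
for n in("top","scene"):
    c=np.load(n+"0.npz");z=c["z_map"];K=c["K"];T=c["T"]
    v,u=np.mgrid[:400,:640]
    P=np.stack([(u-K[0,2])/K[0,0]*z,(v-K[1,2])/K[1,1]*z,z],-1)@T[:3,:3].T+T[:3,3]
    q=P[(z>0)]
    for y in np.arange(.28,.68,.05):
        for a,b in((.4,.5),(.5,.6),(.6,.65),(.65,.7)):
            t=q[(abs(q[:,1]-y)<.025)&(q[:,0]>a)&(q[:,0]<b)&(q[:,2]<.6)]
            print(n,round(y,2),a,t[:,2].max().round(3) if len(t) else None,end=' | ')
        print()
E
```

```text
top 0.28 0.4 0.135 | top 0.28 0.5 0.134 | top 0.28 0.6 0.135 | top 0.28 0.65 0.222 | 
top 0.33 0.4 0.13 | top 0.33 0.5 0.128 | top 0.33 0.6 0.068 | top 0.33 0.65 0.223 | 
top 0.38 0.4 0.068 | top 0.38 0.5 0.061 | top 0.38 0.6 0.069 | top 0.38 0.65 0.007 | 
top 0.43 0.4 0.069 | top 0.43 0.5 0.024 | top 0.43 0.6 0.068 | top 0.43 0.65 0.007 | 
top 0.48 0.4 0.069 | top 0.48 0.5 0.068 | top 0.48 0.6 0.069 | top 0.48 0.65 0.007 | 
top 0.53 0.4 0.068 | top 0.53 0.5 0.068 | top 0.53 0.6 0.005 | top 0.53 0.65 0.108 | 
top 0.58 0.4 0.09 | top 0.58 0.5 0.091 | top 0.58 0.6 0.005 | top 0.58 0.65 0.112 | 
top 0.63 0.4 0.092 | top 0.63 0.5 0.091 | top 0.63 0.6 0.237 | top 0.63 0.65 0.239 | 
scene 0.28 0.4 0.137 | scene 0.28 0.5 0.137 | scene 0.28 0.6 0.134 | scene 0.28 0.65 0.23 | 
scene 0.33 0.4 0.133 | scene 0.33 0.5 0.131 | scene 0.33 0.6 None | scene 0.33 0.65 0.225 | 
scene 0.38 0.4 0.072 | scene 0.38 0.5 0.069 | scene 0.38 0.6 0.069 | scene 0.38 0.65 0.229 | 
scene 0.43 0.4 0.07 | scene 0.43 0.5 0.068 | scene 0.43 0.6 0.07 | scene 0.43 0.65 0.227 | 
scene 0.48 0.4 0.074 | scene 0.48 0.5 0.069 | scene 0.48 0.6 0.068 | scene 0.48 0.65 0.005 | 
scene 0.53 0.4 0.067 | scene 0.53 0.5 0.068 | scene 0.53 0.6 0.077 | scene 0.53 0.65 0.113 | 
scene 0.58 0.4 0.096 | scene 0.58 0.5 0.093 | scene 0.58 0.6 0.106 | scene 0.58 0.65 0.111 | 
scene 0.63 0.4 0.092 | scene 0.63 0.5 0.093 | scene 0.63 0.6 0.237 | scene 0.63 0.65 0.238 |
```

Nothing but the pans is within x < 0.6 around it, so I move over it and descend.

Request:
drive_tool(
  targets=[
    [-1,-0.2,0.05,0,0,0,0],
    [-1,-0.2,0.05,0,0,0,0],
    [-1,-0.24,0.04,0,0,0,0],
    [-1,0,0,0,0,0,0],
    [-1,0,0,0.2,0,0,0],
    [-1,0,0,0.25,0,0,0],
    [-1,0,0,0.25,0,0,0],
    [-1,0,0,0.25,0,0,0],
    [-1,0,0,0.2,0,0,0],
    [-1,0,0,0,0,0,0],
  ],
)

```text
clock: 15.35
tcp_pos: [0.5296, 0.4231, 0.2015]
tool_rot: [-3.136, -0.008, 3.14]
contact_force: [-0.7, -1.1, -0.5]
opening: 0.009
finger_force: 0.0
```

Request:
drive_tool(
  targets=[
    [-1,0,0,0.2,0,0,0],
    [-1,0,0,0.25,0,0,0],
    [-1,0,0,0.25,0,0,0],
    [-1,0,0,0.2,0,0,0],
    [-1,0,0,0.05,0,0,0],
    [-1,0,0,0,0,0,0],
    [-1,0,0,0,0,0,0],
    [-1,0,0,0,0,0,0],
    [-1,0,0,0,0,0,0],
    [-1,0,0,0,0,0,0],
  ],
)

```text
clock: 16.18
tcp_pos: [0.5333, 0.4267, 0.1145]
tool_rot: [3.14, 0.002, 3.142]
contact_force: [-0.3, -1.1, 0.9]
opening: 0.003
finger_force: 0.0
```

Request:
drive_tool(
  targets=[
    [-1,0,0,0,0,0,0],
    [-1,0,0,0,0,0,0],
    [-1,0,0,0,0,0,0],
    [-1,0,0,0,0,0,0],
    [-1,0,0,0,0,0,0],
    [-1,0,0,0,0,0,0],
    [-1,0,0,0,0,0,0],
    [-1,0,0,0,0,0,0],
    [-1,0,0,0,0,0,0],
    [-1,0,0,0,0,0,0],
  ],
)

```text
clock: 17.02
tcp_pos: [0.5324, 0.4261, 0.1125]
tool_rot: [-3.142, -0.0, 3.142]
contact_force: [-1.0, 0.8, -0.1]
opening: 0.011
finger_force: 0.0
```

Request:
drive_tool(
  targets=[
    [-1,0,0,0,0,0,0],
    [-1,0,0,0,0,0,0],
    [-1,0,0,0,0,0,0],
    [-1,0,0,0,0,0,0],
    [-1,0,0,0,0,0,0],
    [-1,0,0,0,0,0,0],
    [-1,0,0,0,0,0,0],
    [-1,0,0,0,0,0,0],
    [-1,0,0,0,0,0,0],
    [-1,0,0,0,0,0,0],
  ],
)

```text
clock: 17.85
tcp_pos: [0.5324, 0.4261, 0.1126]
tool_rot: [3.142, 0.0, 3.142]
contact_force: [0.8, -0.8, -0.1]
opening: 0.004
finger_force: 0.0
```

Request:
drive_tool(
  targets=[
    [-1,0,0,0,0,0,0],
    [-1,0,0,0,0,0,0],
    [-1,0,0,0,0,0,0],
    [-1,0,0,0,0,0,0],
    [-1,0,0,0,0,0,0],
    [-1,0,0,0,0,0,0],
  ],
)

```text
clock: 18.35
tcp_pos: [0.5324, 0.4261, 0.1125]
tool_rot: [-3.142, -0.0, 3.142]
contact_force: [-0.0, 0.3, 0.1]
opening: 0.006
finger_force: 0.0
```

```bash
python3 -c "
from rig import job
print(job.sign_off())"
```

```text
the job is handed in; nothing more can be done
None
```

The arm pointed at the garlic, then the lemon, then the middle of the shallow pan, about two seconds each with no contact seen, and the job was handed in at about 18 s, still pointing at the pan; sign-off returned no verdict.

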